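Try three guitar slides on the gauge pins and reject the tight one

TASK

Three look-alike guitar slides lie in the lanes of the fitting jig: push each one gently along its lane onto the gauge pin as far as it will go, shoving the stiff collar ahead of it but not forcing a slide that jams. Leave the two that fit fully home on their pins, with the collar hard against the end block; draw the one that jams back off its pin and lay it flat on the floor of the wooden reject tray without dropping it. Leave the lamp, the amplifier and the bottle alone.

Things in the scene. Friction and masses are not known exactly. Their poses are not given: they have to be found in the camera images.
- jig: wooden jig, fixed, 240 (x) x 250 mm (y); origin mid-underside, x along the lanes to the pins, z up. Three lanes at y -80, 0, 80 mm, open at the -x end: floor 12 mm above the table between rails 6 mm high, 7 mm thick, 26 mm apart; a slide lies on the floor, axis 27 mm up, within 1 mm sideways. End block with a pin per lane: face at x 100 mm, 20 mm thick, top 58 mm above the table.
- rider_1 (a joint): black collar, 29 mm across, 12 mm long, riding on the right (y = -80 mm) pin: 0 = near face at jig x 43 mm, 0.045 m = against the end block; starts at 0 to 0.025. Takes about 4 N to push steadily but kicks up to 15 N when first bumped, stays where left; a slide that fits pushes it to the block and is then home
- home_1 (a point): middle of a slide that is fully home on the right (y = -80 mm) gauge pin: jig x 53 mm, 27 mm above the table. The pin: level, aluminium, 18 mm thick, chamfered tip at jig x 26 mm, 74 mm long, axis 27 mm above the table, fixed in the end block. Axes as the jig
- rider_2 (a joint): black collar, 29 mm across, 12 mm long, riding on the middle pin: 0 = near face at jig x 43 mm, 0.045 m = against the end block; starts at 0 to 0.025. Takes about 4 N to push steadily but kicks up to 15 N when first bumped, stays where left; a slide that fits pushes it to the block and is then home
- home_2 (a point): middle of a slide that is fully home on the middle gauge pin: jig x 53 mm, 27 mm above the table. The pin: level, aluminium, 18 mm thick, chamfered tip at jig x 26 mm, 74 mm long, axis 27 mm above the table, fixed in the end block. Axes as the jig
- rider_3 (a joint): black collar, 29 mm across, 12 mm long, riding on the left (y = +80 mm) pin: 0 = near face at jig x 43 mm, 0.045 m = against the end block; starts at 0 to 0.025. Takes about 4 N to push steadily but kicks up to 15 N when first bumped, stays where left; a slide that fits pushes it to the block and is then home
- home_3 (a point): middle of a slide that is fully home on the left (y = +80 mm) gauge pin: jig x 53 mm, 27 mm above the table. The pin: level, aluminium, 18 mm thick, chamfered tip at jig x 26 mm, 74 mm long, axis 27 mm above the table, fixed in the end block. Axes as the jig
- slide_1: steel guitar slide: plain tube 70 mm long, 30 mm outside, 22 mm bore at both ends, 0.09 to 0.18 kg; starts loose in a jig lane, middle at jig x -50 to -20 mm, clear of the pin. The three look alike, but one (find it by trying) narrows inside to 13 mm: its mouth passes 27 mm over a pin, then it jams, middle at about jig x 18 mm. Origin mid-tube, x along the tube, rolled anyhow.
- slide_2: steel guitar slide: plain tube 70 mm long, 30 mm outside, 22 mm bore at both ends, 0.09 to 0.18 kg; starts loose in a jig lane, middle at jig x -50 to -20 mm, clear of the pin. The three look alike, but one (find it by trying) narrows inside to 13 mm: its mouth passes 27 mm over a pin, then it jams, middle at about jig x 18 mm. Origin mid-tube, x along the tube, rolled anyhow.
- slide_3: steel guitar slide: plain tube 70 mm long, 30 mm outside, 22 mm bore at both ends, 0.09 to 0.18 kg; starts loose in a jig lane, middle at jig x -50 to -20 mm, clear of the pin. The three look alike, but one (find it by trying) narrows inside to 13 mm: its mouth passes 27 mm over a pin, then it jams, middle at about jig x 18 mm. Origin mid-tube, x along the tube, rolled anyhow.
- tray: dark wooden open tray fixed to the table, the reject tray: 170 mm (x) by 140 mm (y) outside, 35 mm high, walls 6 mm thick, floor 6 mm thick; origin at the middle of its underside. Jig and tray may stand either way round, left and right.
- lamp: glass oil lamp, 94 mm across, 222 mm tall, standing free; leave it alone; origin under its middle
- amp: black practice amplifier, 90 x 150 x 125 mm, standing free; leave it alone; origin under its middle
- polish: small white bottle of string polish, 44 mm across, 120 mm tall, standing free; leave it alone; origin under its middle
Things that resemble listed ones, but are neither listed nor needed, are in the scene too. What is shaped like the slide_2 but blue or pink is not meant.

How it is judged:
By the outcome, as a careful person would: the job done as asked, in the order asked, and still so for the second after the job is handed in, with the robot touching nothing.
It also fails if it takes over 72 s, if anything falls off the work surface, if the arm or the gripper's body presses on something with over 40 N, if the wrist force passes 120 N, or if a joint passes its speed limit or range.

ROBOT

A 7-joint arm with a two-finger parallel gripper is mounted at the origin on the work surface. World frame = base frame: x ahead of the robot, y to its left, z up, the work surface at z = 0. Lengths are in m, angles in rad, forces in N, time in s.
With the tool pointing down it reaches from about 0.425 to 1.025 m from the base axis. Payload 9.4 kg.
Tool frame: the origin (TCP) lies at the very end of the fingers, on their centre line; the grasp point (between the pads) lies 19 mm behind it (env.hold_point_z is the distance from the TCP to the grasp point, in m); z points along the fingers, y is the line along which they close (so a half turn about z gives the same grasp; the last joint's range is limited). The gripper opens to 85 mm and grips with 20 to 120 N. Pads are 22 mm wide; open, the fingers measure 114 mm over their backs; the gripper's body (76 mm by 85 mm) begins 54 mm behind the grasp point. The pads swing forward as they close: fully open they stand 13 mm farther back than shut.
Start: joints at [-0.077, 0.599, -0.003, 1.599, 0.002, 0.943, -0.08], TCP at [0.725, -0, 0.231] pointing down, gripper open.
Joint ranges: [-2.57, 2.57], [-0.35, 1.97], [-1.29, 1.29], [0.11, 2.56], [-1.05, 4.19], [0.11, 1.86], [-2.63, 2.63]. Speed limits (rad/s): [2.22, 2.22, 3.01, 3.01, 3.14, 3.14, 3.14].

INTERFACE

Orientations are given as a unit quaternion [w, x, y, z].
In Python, from bench import env gives the robot as it stands.
- The arm moves only by the shell command python3 -m pendant 'ROWS' [FORCE]. ROWS is JSON, a list of rows, each an object of numbers: "wx", "wy", "wz": the turn, a rotation vector about the tool's x, y, z each as a share of pi rad, from -1 to 1; "tx", "ty", "tz": the shift along the tool's x, y, z each as a share of 15 cm, from -1 to 1; "gripper": the opening, from -1 (shut) to 1 (fully open). A call has 1 to 20 rows; each row is the pose to reach, as a shift and turn from the pose commanded when the call began, along the tool's axes at that moment, turning the shorter way round; what a row does not reach only later rows make up. A row lasts 1/12 s, in which the tool goes at most 41.7 mm and 7.16 degrees, less where a joint would pass 70% of its speed; a pose out of reach is approached as far as the arm can. A call with a number of a shift or a turn outside -1 to 1 is refused whole. A call with a gripper value outside its range is refused whole. The fingers move at their own pace and stop on an object; FORCE is the grip in N (left out, the last holds). Time passes only in rows, so rows that repeat a pose let the fingers close. It gives the time, the measured TCP pose, the force, the opening and the grip force at its end, in the units of the state.
- env.state(): the state, without advancing time (a new reading comes with each control period).
- env.snapshot(name): name is "scene" or "side" or "wrist"; returns a dict with "frame" (400x640x3 uint8, blue, green, red), "z_map" (400x640 float32, m along the optical axis (not along the pixel's ray), 0 where there is no reading), "mtx" (3x3 intrinsics, pixels), "rvec" (rotation vector, rad) and "tvec" (3), from world to camera coordinates, as OpenCV has them; the wrist camera has in their place "mount" (4x4, takes a point from camera to tool coordinates, whose origin is the TCP and whose axes are the flange's). Camera axes: x right, y down, z forward; pixel columns grow to the right and rows downward; lengths in m; the calibration is good to about 2 mm. A picture is of the moment at which its call begins: read the wrist's pose just before it.
- env.job_done(): hands the job in; it is judged then, once.
The state is a dict: "clock": time; "q": joint angles; "qd": joint speeds; "effort": joint torques, N m; "eef_pos": TCP position; "tcp_rot": TCP orientation; "ft_force": force on the tool from outside, world axes, zero at the start; "moment": the same for the moment, N m; "width": finger opening in m; "grip_force": force on a finger pad.
Only numpy, scipy, OpenCV 4.12 (cv2) and the standard library are available. Lean on these libraries where they do the work, as an engineer would, in place of code of your own. Each camera call takes 0.05 s, during which the arm holds its last target. There are 200 camera calls.

## Working session

There is one attempt and no reset: what is moved stays moved. The work goes in short steps, Python scripts to look and compute and a shell command to move; the robot and the scene stay as the last step left them, time stands still between calls to the robot, and variables do not carry over. Pictures are saved under pics/ and viewed, at most 10 in all, crops included, and the job is handed in when it is done.

```bash
mkdir -p pics; ls
cat > h.py <<'E'
import numpy as np,cv2
from bench import env
from scipy.spatial.transform import Rotation as R
def snap(n):
    s=env.state(); d=env.snapshot(n)
    K=np.array(d['mtx'])
    if 'mount' in d:
        q=s['tcp_rot']; T=np.eye(4); T[:3,:3]=R.from_quat([q[1],q[2],q[3],q[0]]).as_matrix(); T[:3,3]=s['eef_pos']
        C=T@np.array(d['mount'])
    else:
        Rm=cv2.Rodrigues(np.array(d['rvec']))[0]; C=np.eye(4); C[:3,:3]=Rm.T; C[:3,3]=-Rm.T@np.array(d['tvec']).ravel()
    return d,K,C
def pts(d,K,C):
    z=d['z_map']; v,u=np.mgrid[:z.shape[0],:z.shape[1]]
    c=np.stack([(u-K[0,2])/K[0,0]*z,(v-K[1,2])/K[1,1]*z,z],-1)
    return c@C[:3,:3].T+C[:3,3]
def ray(K,C,u,v,h):
    r=C[:3,:3]@np.array([(u-K[0,2])/K[0,0],(v-K[1,2])/K[1,1],1]); o=C[:3,3]
    return o+r*(h-o[2])/r[2]
E
python3 - <<'E'
from h import *
s=env.state();print(s)
for n in ['scene','side']:
    d,K,C=snap(n); cv2.imwrite(f'pics/{n}.png',d['frame']); print(n,C.round(3).tolist(),K[0,0]); np.savez(f'{n}.npz',f=d['frame'],z=d['z_map'],K=K,C=C)
E
```

```text
pics
{'clock': 0.0, 'q': array([-0.07667937,  0.60014417, -0.00254953,  1.60013637,  0.00178881,
        0.94287515, -0.07978046]), 'qd': array([ 6.55581253e-05, -1.85483592e-03,  4.01410100e-06, -2.60080885e-03,
        1.17061077e-03, -5.74099182e-04, -7.49444834e-05]), 'effort': array([-9.47821900e-04, -7.76440001e+01,  1.56451017e+00, -2.58004493e+01,
        1.21808253e-02,  8.94789293e-03,  3.55701900e-05]), 'eef_pos': array([ 7.24530758e-01, -2.45027135e-05,  2.30400774e-01]), 'tcp_rot': array([-5.03750950e-04,  7.07086755e-01,  7.07126376e-01, -5.96022635e-04]), 'ft_force': array([-0.42424207,  0.31627452,  0.18199256]), 'moment': array([-0.0030596 , -0.01325056, -0.01101687]), 'grip_force': 0.0, 'width': 0.08543544143468232}
scene [[0.754, 0.406, -0.516, 1.267], [0.657, -0.451, 0.604, -0.782], [0.013, -0.795, -0.607, 0.851], [0.0, 0.0, 0.0, 1.0]] 484.2002189771569
side [[-0.839, -0.352, 0.415, 0.04], [-0.544, 0.534, -0.648, 0.844], [0.007, -0.769, -0.639, 0.889], [0.0, 0.0, 0.0, 1.0]] 397.79839942001234
```

View pics/scene.png

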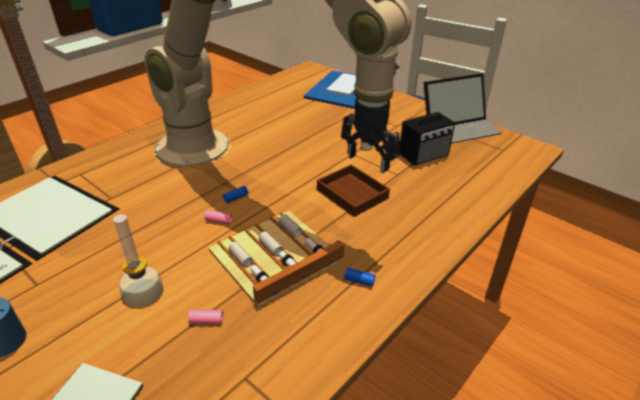

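View pics/side.png

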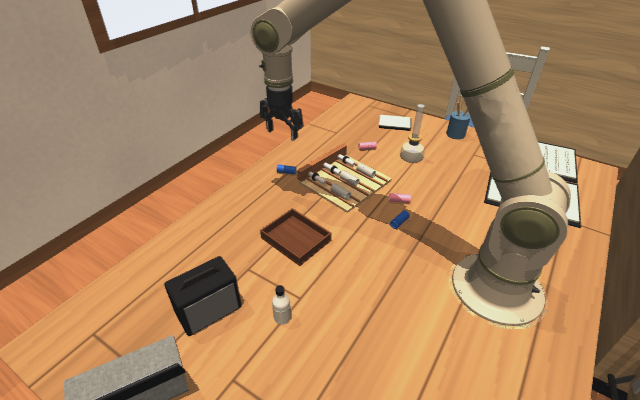

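The scene view shows the jig at about (280,255) with three grey slides at (240,253), (272,243) and (297,229). The tray is at (352,190), the amp at (427,138), the lamp at (140,285), and the polish bottle is half hidden near (366,147). The side view shows the jig at (345,178), the tray at (296,236) and the bottle at (282,305). The blue and pink tubes lie outside the jig and are decoys. The three grey tubes in the lanes fit the description.

Run:
```python
from h import *
P={}
for n,(x0,y0,x1,y1) in {'scene':(195,165,400,310),'side':(250,135,400,270)}.items():
    D=np.load(n+'.npz'); d={'z_map':D['z']}; p=pts(d,D['K'],D['C']); P[n]=p
    s=D['f'][y0:y1,x0:x1]; 
    m=np.zeros(p.shape[:2],bool); m[y0:y1,x0:x1]=1; m&=D['z']>0
    hz=p[...,2]
    print(n,'table z',np.median(hz[m&(hz<.008)]))
    for a,b,nm in [(.052,.066,'blocktop'),(.030,.040,'traytop'),(.01,.022,'low')]:
        q=p[m&(hz>a)&(hz<b)]; print(nm,len(q), q.min(0).round(3),q.max(0).round(3))
        if nm=='blocktop':
            r=cv2.minAreaRect(q[:,:2].astype(np.float32)*1000);print(r,np.median(q[:,2]))
    cv2.imwrite(f'pics/{n}_c.png',cv2.resize(s,None,fx=4 if n=='side' else 3.8,fy=4 if n=='side' else 3.8,interpolation=cv2.INTER_CUBIC))
```

```text
scene table z -0.00021759015778460844
blocktop 774 [ 0.666 -0.331  0.052] [ 0.733 -0.084  0.063]
((699.3221435546875, -207.5069122314453), (248.31935119628906, 24.165973663330078), 78.74752807617188) 0.05704467706190447
traytop 1537 [ 0.324 -0.33   0.03 ] [0.833 0.231 0.04 ]
low 4209 [ 0.309 -0.332  0.01 ] [0.84  0.231 0.022]
side table z 0.0005853358166284517
blocktop 255 [ 0.665 -0.327  0.052] [ 0.729 -0.078  0.064]
((698.4913330078125, -203.53411865234375), (251.4310760498047, 26.02450180053711), 78.36692810058594) 0.05751333152736127
traytop 948 [ 0.328 -0.435  0.03 ] [0.823 0.239 0.04 ]
low 2374 [ 0.322 -0.443  0.01 ] [0.829 0.237 0.022]
```

View pics/scene_c.png

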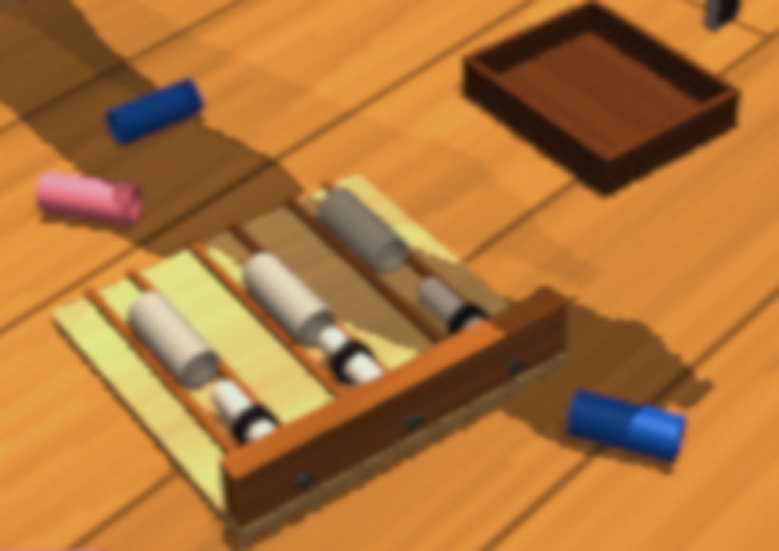

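The crop shows three grey slides in the lanes at crop pixels (172,338), (288,298) and (363,228). Each has a pin and a black collar ahead of it, and the tray is at (600,100).

Run:
```python
from h import *
al=-np.radians(11.44); ex=np.array([np.cos(al),np.sin(al)]); ey=np.array([-ex[1],ex[0]])
o=np.array([.6989,-.2055])-.110*ex; print('origin',o)
for n in ['scene','side']:
    D=np.load(n+'.npz'); p=pts({'z_map':D['z']},D['K'],D['C']); f=D['f'].astype(int)
    q=p[...,:2]-o; jx=q@ex*1000; jy=q@ey*1000; z=p[...,2]*1000
    ok=D['z']>0
    b=ok&(abs(jy)<135)&(jx>90)&(jx<130)&(z>53)&(z<63); print(n,'block jx',np.percentile(jx[b],[1,50,99]).round(1),'jy',np.percentile(jy[b],[1,50,99]).round(1), 'slope',np.polyfit(jy[b],jx[b],1))
    for L in (-80,0,80):
        m=ok&(abs(jy-L)<20)&(jx<98)&(jx>-110)&(z>32)&(z<50)
        crest=m&(z>38)
        # slide: bright tube ; collar: dark
        dark=f.max(-1)<60
        s=crest&~dark&(jx<30); c=m&dark&(jx>20)
        print(L,'slide jx',np.percentile(jx[s],[2,98]).round(1),'ymed',np.median(jy[s]).round(1),'ztop',np.percentile(z[s],95).round(1),'yaw',np.degrees(np.polyfit(jx[s],jy[s],1)[0]).round(1),'collar',len(jx[c]),np.percentile(jx[c],[3,97]).round(1) if c.any() else '')
    # tray: dark brown top
    t=ok&(p[...,0]>.6)&(p[...,0]<.95)&(p[...,1]>-.1)&(p[...,1]<.2)&(z>30)&(z<38)
    r=p[t][:,:2].astype(np.float32)*1000; 
    print('tray',len(r),cv2.minAreaRect(r), 'z',np.median(z[t]))
    for nm,box in {'lamp':(.55,.9,-.6,-.34),'amp':(.6,1.1,.1,.5)}.items():
        t=ok&(p[...,0]>box[0])&(p[...,0]<box[1])&(p[...,1]>box[2])&(p[...,1]<box[3])&(z>45)&(z<300)
        if t.any(): print(nm,t.sum(),np.percentile(p[t],[2,98],axis=0).round(3).tolist())
```

```text
origin [ 0.59108538 -0.18368242]
scene block jx [ 99.7 112.7 122.3] jy [-124.7  -11.9  119.8] slope [-1.04574678e-02  1.12149090e+02]
-80 slide jx [-63.6   3. ] ymed -83.7 ztop 43.1 yaw 0.4 collar 29 [65.5 73.2]
0 slide jx [-51.4  15.6] ymed -4.1 ztop 43.0 yaw 2.1 collar 19 [52.7 63.1]
80 slide jx [-81.  -13.2] ymed 75.0 ztop 43.0 yaw -0.2 collar 28 [69.4 78.8]
tray 122 ((654.8662109375, 40.39166259765625), (88.1436538696289, 305.1779479980469), 13.834320068359375) z 33.25172474656052
amp 942 [[0.601, 0.4, 0.048], [0.663, 0.497, 0.143]]
side block jx [ 97.3 106.5 121.3] jy [-120.5   14.2  125.7] slope [-1.21866984e-02  1.07670408e+02]
-80 slide jx [-64.8   0.9] ymed -77.7 ztop 44.3 yaw 0.9 collar 11 [61.3 71.2]
0 slide jx [-56.1   9.5] ymed 2.6 ztop 43.7 yaw -0.5 collar 12 [48.8 59.7]
80 slide jx [-85.8 -17.8] ymed 81.1 ztop 44.3 yaw 1.5 collar 16 [65.8 75.9]
tray 115 ((692.7301635742188, 24.580001831054688), (109.3942642211914, 338.3986511230469), 29.070999145507812) z 34.42541254146248
amp 444 [[0.601, 0.41, 0.123], [0.653, 0.499, 0.146]]
```

```bash
python3 -m pendant '[{"tx":-0.25,"ty":-0.22,"tz":-0.15,"wz":-0.04,"gripper":1},{"tx":-0.5,"ty":-0.45,"tz":-0.3,"wz":-0.08,"gripper":1},{"tx":-0.75,"ty":-0.7,"tz":-0.45,"wz":-0.12,"gripper":1},{"tx":-1,"ty":-0.9,"tz":-0.6,"wz":-0.16,"gripper":1},{"tx":-1,"ty":-0.9,"tz":-0.6,"wz":-0.2,"gripper":1},{"tx":-1,"ty":-0.9,"tz":-0.6,"wz":-0.24,"gripper":1},{"tx":-1,"ty":-0.9,"tz":-0.6,"wz":-0.28,"gripper":1},{"tx":-1,"ty":-0.9,"tz":-0.6,"wz":-0.32,"gripper":1},{"tx":-1,"ty":-0.9,"tz":-0.6,"wz":-0.36,"gripper":1},{"tx":-1,"ty":-0.9,"tz":-0.6,"wz":-0.4,"gripper":1},{"tx":-1,"ty":-0.9,"tz":-0.6,"wz":-0.44,"gripper":1},{"tx":-1,"ty":-0.9,"tz":-0.6,"wz":-0.44,"gripper":1},{"tx":-1,"ty":-0.9,"tz":-0.6,"wz":-0.44,"gripper":1},{"tx":-1,"ty":-0.9,"tz":-0.6,"wz":-0.44,"gripper":1}]' 25
python3 - <<'E'
from h import *
s=env.state();print(s['clock'],s['eef_pos'],s['q'].round(2))
d,K,C=snap('wrist'); cv2.imwrite('pics/w1.png',d['frame']); np.savez('w1.npz',f=d['frame'],z=d['z_map'],K=K,C=C); print(C.round(3),K[0,0],np.array(d['mount']).round(3).tolist())
E
```

```text
0.1 [ 7.24573933e-01 -1.75810962e-05  2.30475453e-01] [-0.08  0.6  -0.    1.6   0.    0.94 -0.08]
[[ 1.     0.002 -0.001  0.725]
 [ 0.001 -0.946 -0.325  0.084]
 [-0.002  0.325 -0.946  0.372]
 [ 0.     0.     0.     1.   ]] 303.01215097216937 [[0.001, -0.946, -0.325, 0.084], [1.0, 0.001, 0.0, 0.0], [0.0, -0.325, 0.946, -0.141], [0.0, 0.0, 0.0, 1.0]]invalid input at $[0]: expected keys wx, wy, wz, tx, ty, tz, gripper
```

View pics/w1.png

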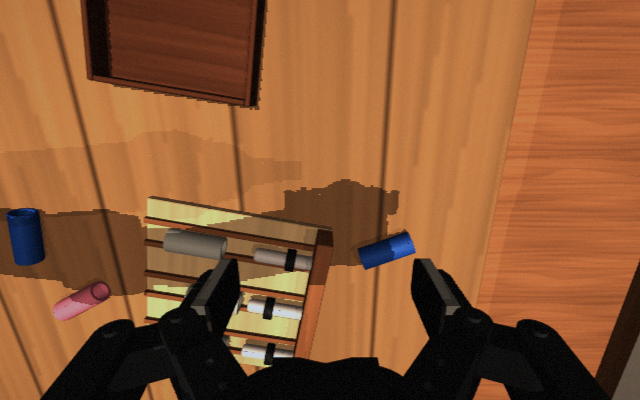

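The wrist view shows the jig at (235,280), tilted about 11°, and the tray at (175,50), with the fingers hiding part of the near lanes. The move was refused because every row needs all the keys, so I'm resending it complete.

```bash
python3 -m pendant '[{"tx":-0.25,"ty":-0.22,"tz":-0.15,"wx":0,"wy":0,"wz":-0.04,"gripper":1},{"tx":-0.5,"ty":-0.45,"tz":-0.3,"wx":0,"wy":0,"wz":-0.08,"gripper":1},{"tx":-0.75,"ty":-0.7,"tz":-0.45,"wx":0,"wy":0,"wz":-0.12,"gripper":1},{"tx":-1,"ty":-0.9,"tz":-0.6,"wx":0,"wy":0,"wz":-0.16,"gripper":1},{"tx":-1,"ty":-0.9,"tz":-0.6,"wx":0,"wy":0,"wz":-0.2,"gripper":1},{"tx":-1,"ty":-0.9,"tz":-0.6,"wx":0,"wy":0,"wz":-0.24,"gripper":1},{"tx":-1,"ty":-0.9,"tz":-0.6,"wx":0,"wy":0,"wz":-0.28,"gripper":1},{"tx":-1,"ty":-0.9,"tz":-0.6,"wx":0,"wy":0,"wz":-0.32,"gripper":1},{"tx":-1,"ty":-0.9,"tz":-0.6,"wx":0,"wy":0,"wz":-0.36,"gripper":1},{"tx":-1,"ty":-0.9,"tz":-0.6,"wx":0,"wy":0,"wz":-0.4,"gripper":1},{"tx":-1,"ty":-0.9,"tz":-0.6,"wx":0,"wy":0,"wz":-0.44,"gripper":1},{"tx":-1,"ty":-0.9,"tz":-0.6,"wx":0,"wy":0,"wz":-0.44,"gripper":1},{"tx":-1,"ty":-0.9,"tz":-0.6,"wx":0,"wy":0,"wz":-0.44,"gripper":1},{"tx":-1,"ty":-0.9,"tz":-0.6,"wx":0,"wy":0,"wz":-0.44,"gripper":1}]' 25
python3 - <<'E'
from h import *
s=env.state();print(s['clock'],s['eef_pos'],s['q'].round(2))
d,K,C=snap('wrist'); cv2.imwrite('pics/w2.png',d['frame']); np.savez('w2.npz',f=d['frame'],z=d['z_map'],K=K,C=C); print(C.round(3))
E
```

```text
clock: 1.32
eef_pos: [0.5899, -0.1502, 0.3211]
tcp_rot: [-0.0, 0.096, 0.995, 0.0]
ft_force: [0.1, 0.2, -0.0]
width: 0.0855
grip_force: 0.0
1.3167 [ 0.58990007 -0.15015138  0.32114947] [ 0.4   0.39 -0.35  1.76  0.15  1.02  1.38]
[[ 0.19   0.929  0.319  0.508]
 [ 0.982 -0.18  -0.061 -0.134]
 [ 0.     0.325 -0.946  0.462]
 [ 0.     0.     0.     1.   ]]
```

View pics/w2.png

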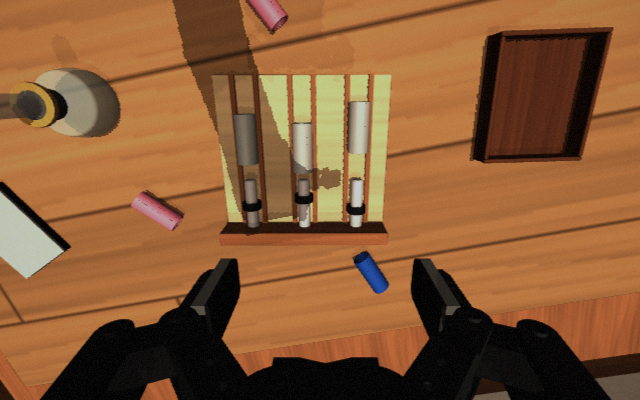

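This view shows the whole jig: lanes at columns 245, 302 and 358 with slides at rows 138, 147 and 128, collars at rows 207, 198 and 210, and the block top near row 228. The tray is at (545,95) and the lamp at (60,100).

```bash
cat > m.py <<'E'
from h import *
def frame(al,o):
    a=np.radians(al); ex=np.array([np.cos(a),np.sin(a)]); return ex,np.array([-ex[1],ex[0]]),np.array(o)
D=np.load('w2.npz'); p=pts({'z_map':D['z']},D['K'],D['C']); f=D['f'].astype(int); ok=D['z']>0
E
python3 - <<'E'
from m import *
z=p[...,2]*1000
box=np.zeros(ok.shape,bool); box[215:240,215:395]=1
b=ok&box&(z>54)&(z<62); r=cv2.minAreaRect(p[b][:,:2].astype(np.float32)*1000); print('block',b.sum(),r,np.median(z[b]))
# block direction via crossing edges
q=p[b]; pc=np.linalg.svd(q[:,:2]-q[:,:2].mean(0),full_matrices=0)[2][0]; print('pc',np.degrees(np.arctan2(pc[1],pc[0])))
al=-10.8
c=np.array(r[0])/1000
ex,ey,o=frame(al,(0,0)); o=c-.110*ex; print('o',o)
jx=(p[...,:2]-o)@ex*1000; jy=(p[...,:2]-o)@ey*1000
print('block jx',np.percentile(jx[b],[1,50,99]),'jy',np.percentile(jy[b],[1,99]),np.polyfit(jy[b],jx[b],1))
fl=ok&(abs(z-12)<3)&(jx>-135)&(jx<100)&(abs(jy)<140); print('floor',np.percentile(jx[fl],[.5,99.5]).round(1),np.percentile(jy[fl],[.5,99.5]).round(1),np.median(z[fl]))
for L in (-80,0,80):
    m=ok&(abs(jy-L)<17)&(jx<98)&(jx>-115)
    s=m&(z>35)&(z<47)&(jx<35); dark=m&(f.max(-1)<70)&(z>25)&(jx>25)
    fit=np.polyfit(jx[s],jy[s],1)
    print(L,s.sum(),'slide',np.percentile(jx[s],[1,99]).round(1),'y',np.percentile(jy[s],[3,50,97]).round(1),'z',np.percentile(z[s],97).round(1),'yaw',np.degrees(fit[0]).round(2),'collar',dark.sum(),np.percentile(jx[dark],[3,97]).round(1))
bx=np.zeros(ok.shape,bool); bx[15:175,460:625]=1
t=ok&bx&(z>31)&(z<39); print('tray',cv2.minAreaRect(p[t][:,:2].astype(np.float32)*1000),np.median(z[t]))
t=ok&bx&(z>3)&(z<9); print('trayfloor',np.median(z[t]),cv2.minAreaRect(p[t][:,:2].astype(np.float32)*1000))
bx[:]=0; bx[50:150,0:130]=1; t=ok&bx&(z>20); print('lamp',np.percentile(p[t],[1,99],axis=0).round(3))
D1=np.load('w1.npz'); p1=pts({'z_map':D1['z']},D1['K'],D1['C']);
t=np.zeros(ok.shape,bool); t[:115,70:280]=1; t&=(D1['z']>0)&(p1[...,2]>.031)&(p1[...,2]<.039); print('tray w1',cv2.minAreaRect(p1[t][:,:2].astype(np.float32)*1000))
E
```

```text
block 1203 ((695.7860107421875, -203.32008361816406), (248.02780151367188, 11.974306106567383), 79.17417907714844) 56.484446445858985
pc -100.84544821946895
o [ 0.58773441 -0.18270814]
block jx [104.58407622 109.85086851 115.52859387] jy [-121.36629789  122.10326344] [7.91569575e-04 1.09938009e+02]
floor [-113.7   98.4] [-123.2  124. ] 10.703528327144802
-80 777 slide [-61.9   6.1] y [-90.1 -78.5 -69.1] z 40.8 yaw -0.27 collar 181 [31.1 77.2]
0 765 slide [-49.8  18.5] y [-10.1   0.8  10.7] z 40.9 yaw -0.2 collar 160 [31.3 64.8]
80 827 slide [-78.2  -9.8] y [69.5 79.5 90.5] z 41.0 yaw 0.08 collar 152 [31.5 82.6]
tray ((570.021728515625, 155.0229034423828), (141.93373107910156, 170.1962890625), 80.79113006591797) 33.35318512297214
trayfloor 4.84724679913226 ((569.5199584960938, 152.74166870117188), (137.7758026123047, 169.23147583007812), 81.28681182861328)
lamp [[ 0.413 -0.493  0.021]
 [ 0.496 -0.429  0.136]]
tray w1 ((567.5017700195312, 134.28225708007812), (99.7800521850586, 170.93063354492188), 80.91641998291016)
```

```bash
python3 -m pendant '[{"tx":0.05,"ty":-0.25,"tz":0.15,"wx":0,"wy":0,"wz":0,"gripper":0.3},{"tx":0.1,"ty":-0.5,"tz":0.4,"wx":0,"wy":0,"wz":0,"gripper":0.3},{"tx":0.16,"ty":-0.753,"tz":0.65,"wx":0,"wy":0,"wz":0,"gripper":0.3},{"tx":0.16,"ty":-0.753,"tz":0.9,"wx":0,"wy":0,"wz":0,"gripper":0.3},{"tx":0.16,"ty":-0.753,"tz":1,"wx":0,"wy":0,"wz":0,"gripper":0.3},{"tx":0.16,"ty":-0.753,"tz":1,"wx":0,"wy":0,"wz":0,"gripper":0.3},{"tx":0.16,"ty":-0.753,"tz":1,"wx":0,"wy":0,"wz":0,"gripper":0.3}]' 25
cat > jg.py <<'E'
from h import *
a=np.radians(-10.8); ex=np.array([np.cos(a),np.sin(a)]); ey=np.array([-ex[1],ex[0]]); o=np.array([.5895,-.184])
def J(): 
    s=env.state(); d=s['eef_pos'][:2]-o; F=s['ft_force']; return (np.round([d@ex*1000,d@ey*1000,s['eef_pos'][2]*1000],1),'F',np.round([F[:2]@ex,F[:2]@ey,F[2]],1),round(s['clock'],2),round(s['width'],4),s['grip_force'])
def look(n='wrist'):
    d,K,C=snap(n); p=pts(d,K,C); q=p[...,:2]-o; return d['frame'],d['z_map']>0,q@ex*1000,q@ey*1000,p[...,2]*1000,(K,C)
E
python3 - <<'E'
from jg import *
print(J())
f,ok,jx,jy,z,_=look(); cv2.imwrite('pics/w3.png',f)
for L in (-80,0):
    s=ok&(abs(jy-L)<17)&(z>33)&(z<47)&(jx<35)&(jx>-100)
    print(L,s.sum(),np.percentile(jx[s],[1,99]).round(1),np.percentile(jy[s],[3,50,97]).round(1),np.percentile(z[s],97).round(1))
    r=ok&(abs(jy-L)<13)&(z>8)&(z<15); print(np.percentile(jy[r],[2,98]))
b=ok&(z>53)&(z<63)&(jx>85)&(jx<135)&(abs(jy)<140);print('block',b.sum(),np.percentile(jx[b],[1,99]) if b.any() else 0,np.percentile(jy[b],[1,99]) if b.any() else 0)
E
```

```text
clock: 1.95
eef_pos: [0.5447, -0.2561, 0.1705]
tcp_rot: [-0.001, 0.095, 0.995, 0.001]
ft_force: [1.5, -0.5, 0.2]
width: 0.0557
grip_force: 0.0
(array([-30.5, -79.2, 170.5]), 'F', array([ 1.6, -0.2,  0.2]), 1.95, 0.0557, 0.0)
-80 1866 [-64.7  32.8] [-90.6 -79.  -67.5] 40.6
[-91.51115696 -67.34143328]
0 1793 [-52.5  32.4] [-11.   -0.8  11.8] 40.6
[-10.16848374  12.45190709]
block 2006 [102.29105971 121.35477109] [-122.47483307  123.61888227]
```

```bash
python3 -m pendant '[{"tx":0,"ty":0,"tz":0.25,"wx":0,"wy":0,"wz":0,"gripper":0.3},{"tx":0,"ty":0,"tz":0.5,"wx":0,"wy":0,"wz":0,"gripper":0.3},{"tx":0,"ty":0,"tz":0.75,"wx":0,"wy":0,"wz":0,"gripper":0.3},{"tx":0,"ty":0,"tz":0.9,"wx":0,"wy":0,"wz":0,"gripper":0.3},{"tx":0,"ty":0,"tz":1,"wx":0,"wy":0,"wz":0,"gripper":0.3},{"tx":0,"ty":0,"tz":1,"wx":0,"wy":0,"wz":0,"gripper":0.3}]' 25; python3 -c "
from jg import *;print(J())"
python3 -m pendant '[{"tx":0,"ty":0,"tz":0,"wx":0,"wy":0,"wz":0,"gripper":-0.5},{"tx":0,"ty":0,"tz":0,"wx":0,"wy":0,"wz":0,"gripper":-0.5},{"tx":0,"ty":0,"tz":0,"wx":0,"wy":0,"wz":0,"gripper":-0.5},{"tx":0,"ty":0,"tz":0,"wx":0,"wy":0,"wz":0,"gripper":-0.5},{"tx":0,"ty":0,"tz":0,"wx":0,"wy":0,"wz":0,"gripper":-0.5}]' 25; python3 -c "
from jg import *;print(J())"
```

```text
clock: 2.5
eef_pos: [0.5464, -0.2551, 0.0207]
tcp_rot: [-0.0, 0.093, 0.996, 0.0]
ft_force: [0.3, -0.2, 0.2]
width: 0.0558
grip_force: 0.0
(array([-29. , -78. ,  20.7]), 'F', array([ 0.3, -0.2,  0.2]), 2.5, 0.0558, 0.0)
clock: 2.92
eef_pos: [0.5472, -0.2566, 0.0238]
tcp_rot: [0.002, 0.094, 0.996, -0.0]
ft_force: [-0.2, 1.5, 8.8]
width: 0.0278
grip_force: 26.7
(array([-28. , -79.2,  23.8]), 'F', array([-0.5,  1.4,  8.8]), 2.92, 0.0278, 26.6884031239897)
```

```bash
python3 -m pendant '[{"tx":0,"ty":0,"tz":0,"wx":0,"wy":0,"wz":0,"gripper":0.1},{"tx":0,"ty":0,"tz":0,"wx":0,"wy":0,"wz":0,"gripper":0.1},{"tx":0,"ty":0,"tz":0.015,"wx":0,"wy":0,"wz":0,"gripper":0.1},{"tx":0,"ty":0,"tz":0.03,"wx":0,"wy":0,"wz":0,"gripper":0.1},{"tx":0,"ty":0,"tz":0.03,"wx":0,"wy":0,"wz":0,"gripper":0.1}]' 25; python3 -c "
from jg import *;print(J())"
python3 -m pendant '[{"tx":0,"ty":0,"tz":0,"wx":0,"wy":0,"wz":0,"gripper":-0.5},{"tx":0,"ty":0,"tz":0,"wx":0,"wy":0,"wz":0,"gripper":-0.5},{"tx":0,"ty":0,"tz":0,"wx":0,"wy":0,"wz":0,"gripper":-0.5},{"tx":0,"ty":0,"tz":0,"wx":0,"wy":0,"wz":0,"gripper":-0.5},{"tx":0,"ty":0,"tz":0,"wx":0,"wy":0,"wz":0,"gripper":-0.5}]' 25
python3 - <<'E'
from jg import *
print(J())
f,ok,jx,jy,z,_=look('scene')
cv2.imwrite('pics/s2.png',cv2.resize(f[205:305,205:345],None,fx=5,fy=5,interpolation=cv2.INTER_CUBIC))
E
```

```text
clock: 3.33
eef_pos: [0.545, -0.2565, 0.0164]
tcp_rot: [-0.0, 0.094, 0.996, 0.0]
ft_force: [-0.1, 0.5, -0.2]
width: 0.047
grip_force: 0.0
(array([-30.1, -79.6,  16.4]), 'F', array([-0.2,  0.5, -0.2]), 3.33, 0.047, 0.0)
clock: 3.75
eef_pos: [0.5459, -0.2566, 0.0179]
tcp_rot: [0.001, 0.094, 0.996, -0.0]
ft_force: [-1.2, 1.3, 12.1]
width: 0.0279
grip_force: 34.2
(array([-29.3, -79.5,  17.9]), 'F', array([-1.4,  1.1, 12.1]), 3.75, 0.0279, 34.181590559092)
```

View pics/s2.png

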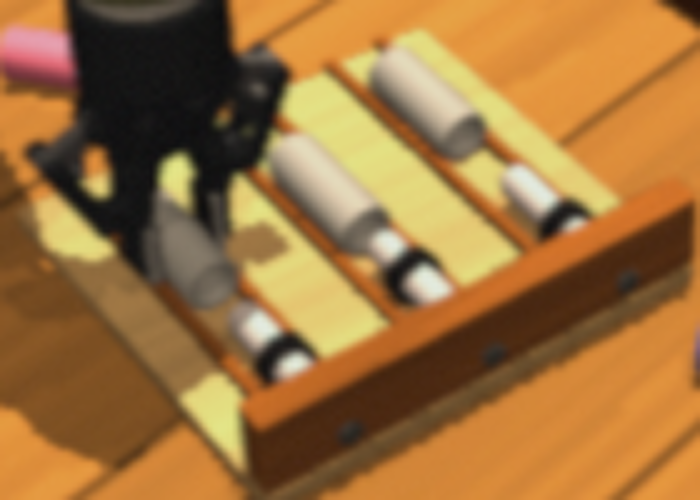

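The crop shows the gripper straddling the right-lane slide at about (190,260), with the other two slides untouched. I'll relieve the down-force and then push.

```bash
python3 -m pendant '[{"tx":0,"ty":0,"tz":-0.01,"wx":0,"wy":0,"wz":0,"gripper":-0.5},{"tx":-0.05,"ty":0,"tz":-0.01,"wx":0,"wy":0,"wz":0,"gripper":-0.5},{"tx":-0.1,"ty":0,"tz":-0.01,"wx":0,"wy":0,"wz":0,"gripper":-0.5},{"tx":-0.15,"ty":0,"tz":-0.01,"wx":0,"wy":0,"wz":0,"gripper":-0.5},{"tx":-0.2,"ty":0,"tz":-0.01,"wx":0,"wy":0,"wz":0,"gripper":-0.5},{"tx":-0.24,"ty":0,"tz":-0.01,"wx":0,"wy":0,"wz":0,"gripper":-0.5},{"tx":-0.28,"ty":0,"tz":-0.01,"wx":0,"wy":0,"wz":0,"gripper":-0.5},{"tx":-0.28,"ty":0,"tz":-0.01,"wx":0,"wy":0,"wz":0,"gripper":-0.5}]' 25
python3 - <<'E'
from jg import *
print(J())
f,ok,jx,jy,z,_=look()
s=ok&(abs(jy+80)<17)&(z>33)&(z<47)&(jx<90)&(jx>-100);print(np.percentile(jx[s],[.5,1,5]))
E
python3 -m pendant '[{"tx":-0.02,"ty":0,"tz":0,"wx":0,"wy":0,"wz":0,"gripper":-0.5},{"tx":-0.04,"ty":0,"tz":0,"wx":0,"wy":0,"wz":0,"gripper":-0.5},{"tx":-0.04,"ty":0,"tz":0,"wx":0,"wy":0,"wz":0,"gripper":-0.5}]'; python3 -c "
from jg import *;print(J())"
```

```text
clock: 4.47
eef_pos: [0.5881, -0.2644, 0.0181]
tcp_rot: [0.001, 0.094, 0.996, 0.0]
ft_force: [0.2, 0.5, -1.4]
width: 0.0282
grip_force: 24.8
(array([ 13.7, -79.3,  18.1]), 'F', array([ 0.1,  0.5, -1.4]), 4.47, 0.0282, 24.848461434594356)
[-21.99388304 -21.8329095  -19.84368007]
clock: 4.77
eef_pos: [0.5929, -0.2656, 0.0184]
tcp_rot: [0.0, 0.094, 0.996, -0.0]
ft_force: [0.7, -0.4, -1.0]
width: 0.0284
grip_force: 24.8
(array([ 18.7, -79.5,  18.4]), 'F', array([ 0.7, -0.3, -1. ]), 4.77, 0.0284, 24.84882330230903)
```

```bash
python3 -m pendant '[{"tx":-0.015,"ty":0,"tz":0,"wx":0,"wy":0,"wz":0,"gripper":-0.5},{"tx":-0.03,"ty":0,"tz":0,"wx":0,"wy":0,"wz":0,"gripper":-0.5},{"tx":-0.03,"ty":0,"tz":0,"wx":0,"wy":0,"wz":0,"gripper":-0.5}]'; python3 -c "
from jg import *;print(J())"
python3 -m pendant '[{"tx":-0.015,"ty":0,"tz":0,"wx":0,"wy":0,"wz":0,"gripper":-0.5},{"tx":-0.03,"ty":0,"tz":0,"wx":0,"wy":0,"wz":0,"gripper":-0.5},{"tx":-0.03,"ty":0,"tz":0,"wx":0,"wy":0,"wz":0,"gripper":-0.5}]'; python3 -c "
from jg import *;print(J())"
```

```text
clock: 5.02
eef_pos: [0.5974, -0.2664, 0.0184]
tcp_rot: [0.0, 0.094, 0.996, -0.0]
ft_force: [1.2, -0.2, -1.7]
width: 0.0281
grip_force: 24.8
(array([ 23.2, -79.4,  18.4]), 'F', array([ 1.2,  0. , -1.7]), 5.02, 0.0281, 24.849211882101372)
clock: 5.27
eef_pos: [0.6019, -0.2672, 0.0184]
tcp_rot: [0.0, 0.094, 0.996, -0.0]
ft_force: [-0.4, -0.2, -2.0]
width: 0.028
grip_force: 24.8
(array([ 27.7, -79.4,  18.4]), 'F', array([-0.3, -0.3, -2. ]), 5.27, 0.028, 24.84833886497654)
```

```bash
python3 -m pendant '[{"tx":-0.013,"ty":0,"tz":0,"wx":0,"wy":0,"wz":0,"gripper":-0.5},{"tx":-0.026,"ty":0,"tz":0,"wx":0,"wy":0,"wz":0,"gripper":-0.5},{"tx":-0.04,"ty":0,"tz":0,"wx":0,"wy":0,"wz":0,"gripper":-0.5},{"tx":-0.053,"ty":0,"tz":0,"wx":0,"wy":0,"wz":0,"gripper":-0.5},{"tx":-0.066,"ty":0,"tz":0,"wx":0,"wy":0,"wz":0,"gripper":-0.5},{"tx":-0.08,"ty":0,"tz":0,"wx":0,"wy":0,"wz":0,"gripper":-0.5}]'; python3 -c "
from jg import *;print(J())"
python3 -m pendant '[{"tx":-0.013,"ty":0,"tz":0,"wx":0,"wy":0,"wz":0,"gripper":-0.5},{"tx":-0.026,"ty":0,"tz":0,"wx":0,"wy":0,"wz":0,"gripper":-0.5},{"tx":-0.04,"ty":0,"tz":0,"wx":0,"wy":0,"wz":0,"gripper":-0.5},{"tx":-0.053,"ty":0,"tz":0,"wx":0,"wy":0,"wz":0,"gripper":-0.5},{"tx":-0.053,"ty":0,"tz":0,"wx":0,"wy":0,"wz":0,"gripper":-0.5}]'
python3 - <<'E'
from jg import *
print(J())
f,ok,jx,jy,z,_=look()
s=ok&(abs(jy+80)<17)&(z>33)&(z<47)&(jx<90)&(jx>-100);print(np.percentile(jx[s],[.5,1,5]))
E
```

```text
clock: 5.77
eef_pos: [0.6127, -0.2694, 0.0181]
tcp_rot: [-0.001, 0.094, 0.996, 0.0]
ft_force: [-5.5, 1.4, 0.1]
width: 0.028
grip_force: 25.0
(array([ 38.7, -79.5,  18.1]), 'F', array([-5.7,  0.4,  0.1]), 5.77, 0.028, 25.001515454496257)
clock: 6.18
eef_pos: [0.6214, -0.271, 0.0182]
tcp_rot: [0.0, 0.094, 0.996, -0.0]
ft_force: [-2.7, 0.7, -3.0]
width: 0.028
grip_force: 24.8
(array([ 47.6, -79.5,  18.2]), 'F', array([-2.8,  0.2, -3. ]), 6.18, 0.028, 24.812076204107143)
[11.99434863 12.13157973 14.08049413]
```

```bash
python3 -m pendant '[{"tx":-0.01,"ty":0,"tz":0,"wx":0,"wy":0,"wz":0,"gripper":-0.5},{"tx":-0.02,"ty":0,"tz":0,"wx":0,"wy":0,"wz":0,"gripper":-0.5},{"tx":-0.03,"ty":0,"tz":0,"wx":0,"wy":0,"wz":0,"gripper":-0.5},{"tx":-0.03,"ty":0,"tz":0,"wx":0,"wy":0,"wz":0,"gripper":-0.5}]'; python3 -c "
from jg import *;print(J())"
python3 -m pendant '[{"tx":-0.01,"ty":0,"tz":0,"wx":0,"wy":0,"wz":0,"gripper":-0.5},{"tx":-0.02,"ty":0,"tz":0,"wx":0,"wy":0,"wz":0,"gripper":-0.5},{"tx":-0.02,"ty":0,"tz":0,"wx":0,"wy":0,"wz":0,"gripper":-0.5}]'; python3 -c "
from jg import *;print(J())"
```

```text
clock: 6.57
eef_pos: [0.6255, -0.2718, 0.0182]
tcp_rot: [0.0, 0.094, 0.996, -0.0]
ft_force: [-3.0, -0.0, -2.6]
width: 0.028
grip_force: 24.8
(array([ 51.8, -79.5,  18.2]), 'F', array([-3. , -0.6, -2.6]), 6.57, 0.028, 24.839653203380294)
clock: 6.82
eef_pos: [0.6285, -0.2724, 0.0182]
tcp_rot: [0.0, 0.094, 0.996, -0.0]
ft_force: [-3.2, 0.5, -3.4]
width: 0.028
grip_force: 24.8
(array([ 54.9, -79.5,  18.2]), 'F', array([-3.2, -0.1, -3.4]), 6.82, 0.028, 24.848123437841423)
```

```bash
python3 -m pendant '[{"tx":-0.01,"ty":0,"tz":0,"wx":0,"wy":0,"wz":0,"gripper":-0.5},{"tx":-0.01,"ty":0,"tz":0,"wx":0,"wy":0,"wz":0,"gripper":-0.5}]'; python3 -c "
from jg import *;print(J())"
python3 -m pendant '[{"tx":-0.01,"ty":0,"tz":0,"wx":0,"wy":0,"wz":0,"gripper":-0.5},{"tx":-0.01,"ty":0,"tz":0,"wx":0,"wy":0,"wz":0,"gripper":-0.5}]'; python3 -c "
from jg import *;print(J())"
```

```text
clock: 6.98
eef_pos: [0.6299, -0.2727, 0.0183]
tcp_rot: [0.0, 0.094, 0.996, -0.0]
ft_force: [-3.7, 0.8, -3.7]
width: 0.0285
grip_force: 24.9
(array([ 56.3, -79.5,  18.3]), 'F', array([-3.7,  0.1, -3.7]), 6.98, 0.0285, 24.86052046471741)
clock: 7.15
eef_pos: [0.6303, -0.2727, 0.0182]
tcp_rot: [-0.001, 0.094, 0.996, 0.0]
ft_force: [-6.6, 0.6, -0.9]
width: 0.0281
grip_force: 25.2
(array([ 56.7, -79.5,  18.2]), 'F', array([-6.6, -0.7, -0.9]), 7.15, 0.0281, 25.184579740162008)
```

```bash
python3 -m pendant '[{"tx":-0.01,"ty":0,"tz":0,"wx":0,"wy":0,"wz":0,"gripper":-0.5},{"tx":-0.01,"ty":0,"tz":0,"wx":0,"wy":0,"wz":0,"gripper":-0.5},{"tx":-0.01,"ty":0,"tz":0,"wx":0,"wy":0,"wz":0,"gripper":-0.5}]'
python3 - <<'E'
from jg import *
print(J())
f,ok,jx,jy,z,_=look()
s=ok&(abs(jy+80)<17)&(z>33)&(z<47)&(jx<90)&(jx>-100);print(np.percentile(jx[s],[.5,1,5]))
b=ok&(z>53)&(z<63)&(jx>85)&(jx<135)&(jy<-50)&(jy>-140);print('block',b.sum(),np.percentile(jx[b],[1,99]) if b.any() else 0)
E
```

```text
clock: 7.4
eef_pos: [0.6304, -0.2727, 0.0181]
tcp_rot: [-0.002, 0.094, 0.996, 0.0]
ft_force: [-10.7, 1.4, 2.7]
width: 0.0279
grip_force: 25.5
(array([ 56.8, -79.5,  18.1]), 'F', array([-10.8,  -0.6,   2.7]), 7.4, 0.0279, 25.533893127576448)
[21.10800441 21.26434852 23.00201205]
block 14 [102.14656008 104.15527141]
```

```bash
python3 -m pendant '[{"tx":0,"ty":0,"tz":0,"wx":0,"wy":0,"wz":0,"gripper":0.2},{"tx":0,"ty":0,"tz":0,"wx":0,"wy":0,"wz":0,"gripper":0.2},{"tx":0,"ty":0,"tz":0,"wx":0,"wy":0,"wz":0,"gripper":0.2},{"tx":0,"ty":0,"tz":-0.2,"wx":0,"wy":0,"wz":0,"gripper":0.2},{"tx":0,"ty":0,"tz":-0.4,"wx":0,"wy":0,"wz":0,"gripper":0.2},{"tx":0.12,"ty":0.13,"tz":-0.4,"wx":0,"wy":0,"wz":0,"gripper":0.2},{"tx":0.25,"ty":0.26,"tz":-0.4,"wx":0,"wy":0,"wz":0,"gripper":0.2},{"tx":0.37,"ty":0.4,"tz":-0.4,"wx":0,"wy":0,"wz":0,"gripper":0.2},{"tx":0.49,"ty":0.533,"tz":-0.4,"wx":0,"wy":0,"wz":0,"gripper":0.2},{"tx":0.49,"ty":0.533,"tz":-0.4,"wx":0,"wy":0,"wz":0,"gripper":0.2},{"tx":0.49,"ty":0.533,"tz":-0.4,"wx":0,"wy":0,"wz":0,"gripper":0.2}]' 25
python3 - <<'E'
from jg import *
print(J())
f,ok,jx,jy,z,_=look(); cv2.imwrite('pics/w4.png',f)
for L in (-80,0,80):
  s=ok&(abs(jy-L)<17)&(z>33)&(z<47)&(jx<95)&(jx>-100);print(L,s.sum(),np.percentile(jx[s],[.5,1,5]),np.median(jy[s]))
b=ok&(z>53)&(z<63)&(jx>85)&(jx<135)&(abs(jy)<135);print('block',b.sum(),np.percentile(jx[b],[1,99]) if b.any() else 0)
E
```

```text
clock: 8.37
eef_pos: [0.5763, -0.1794, 0.079]
tcp_rot: [0.001, 0.093, 0.996, 0.0]
ft_force: [0.8, -0.7, -0.3]
width: 0.0516
grip_force: 0.0
(array([-13.8,   2.1,  79. ]), 'F', array([ 0.9, -0.6, -0.3]), 8.37, 0.0516, 0.0)
-80 1014 [20.57144613 20.69061344 21.18341505] -77.88080309715752
0 4820 [-52.44807728 -52.2784973  -49.22377665] 0.8907790764432608
80 4391 [-80.80889216 -80.5303471  -78.09383257] 78.43947267884434
block 1314 [102.16982637 116.56507644]
```

View pics/w4.png

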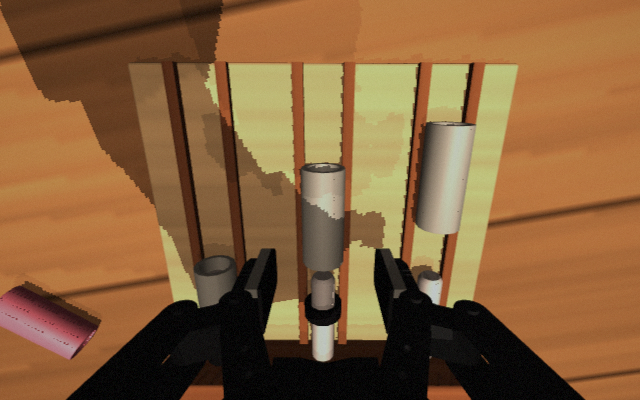

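The picture shows the right-lane slide sitting home at (215,275). The middle slide is centred between the fingers at (322,215), and the left slide is at (447,178).

```bash
python3 -m pendant '[{"tx":0.02,"ty":-0.008,"tz":0.2,"wx":0,"wy":0,"wz":0,"gripper":0.2},{"tx":0.02,"ty":-0.008,"tz":0.35,"wx":0,"wy":0,"wz":0,"gripper":0.2},{"tx":0.02,"ty":-0.008,"tz":0.405,"wx":0,"wy":0,"wz":0,"gripper":0.2},{"tx":0.02,"ty":-0.008,"tz":0.405,"wx":0,"wy":0,"wz":0,"gripper":0.2},{"tx":0.02,"ty":-0.008,"tz":0.405,"wx":0,"wy":0,"wz":0,"gripper":-0.5},{"tx":0.02,"ty":-0.008,"tz":0.405,"wx":0,"wy":0,"wz":0,"gripper":-0.5},{"tx":0.02,"ty":-0.008,"tz":0.405,"wx":0,"wy":0,"wz":0,"gripper":-0.5},{"tx":0.02,"ty":-0.008,"tz":0.405,"wx":0,"wy":0,"wz":0,"gripper":-0.5},{"tx":0.02,"ty":-0.008,"tz":0.395,"wx":0,"wy":0,"wz":0,"gripper":-0.5},{"tx":0.02,"ty":-0.008,"tz":0.395,"wx":0,"wy":0,"wz":0,"gripper":-0.5}]' 25; python3 -c "
from jg import *;print(J())"
```

```text
clock: 9.25
eef_pos: [0.5724, -0.1817, 0.0197]
tcp_rot: [0.0, 0.094, 0.996, -0.0]
ft_force: [-0.1, -0.4, -1.4]
width: 0.0283
grip_force: 27.3
(array([-17.3,  -1. ,  19.7]), 'F', array([-0. , -0.4, -1.4]), 9.25, 0.0283, 27.276769301170134)
```

```bash
python3 -m pendant '[{"tx":-0.04,"ty":0,"tz":0,"wx":0,"wy":0,"wz":0,"gripper":-0.5},{"tx":-0.08,"ty":0,"tz":0,"wx":0,"wy":0,"wz":0,"gripper":-0.5},{"tx":-0.12,"ty":0,"tz":0,"wx":0,"wy":0,"wz":0,"gripper":-0.5},{"tx":-0.15,"ty":0,"tz":0,"wx":0,"wy":0,"wz":0,"gripper":-0.5},{"tx":-0.17,"ty":0,"tz":0,"wx":0,"wy":0,"wz":0,"gripper":-0.5},{"tx":-0.19,"ty":0,"tz":0,"wx":0,"wy":0,"wz":0,"gripper":-0.5},{"tx":-0.19,"ty":0,"tz":0,"wx":0,"wy":0,"wz":0,"gripper":-0.5}]'; python3 -c "
from jg import *;print(J())"
python3 -m pendant '[{"tx":-0.013,"ty":0,"tz":0,"wx":0,"wy":0,"wz":0,"gripper":-0.5},{"tx":-0.027,"ty":0,"tz":0,"wx":0,"wy":0,"wz":0,"gripper":-0.5},{"tx":-0.027,"ty":0,"tz":0,"wx":0,"wy":0,"wz":0,"gripper":-0.5}]'; python3 -c "
from jg import *;print(J())"
```

```text
clock: 9.83
eef_pos: [0.6009, -0.1869, 0.0189]
tcp_rot: [0.0, 0.094, 0.996, 0.0]
ft_force: [0.5, -0.1, -1.6]
width: 0.0282
grip_force: 27.3
(array([11.7, -0.7, 18.9]), 'F', array([ 0.6, -0. , -1.6]), 9.83, 0.0282, 27.274982862218167)
clock: 10.08
eef_pos: [0.6046, -0.1876, 0.0191]
tcp_rot: [0.0, 0.094, 0.996, -0.0]
ft_force: [0.8, 0.6, -1.3]
width: 0.028
grip_force: 27.3
(array([15.5, -0.7, 19.1]), 'F', array([ 0.7,  0.7, -1.3]), 10.08, 0.028, 27.275201506563462)
```

```bash
python3 -m pendant '[{"tx":-0.01,"ty":0,"tz":0,"wx":0,"wy":0,"wz":0,"gripper":-0.5},{"tx":-0.02,"ty":0,"tz":0,"wx":0,"wy":0,"wz":0,"gripper":-0.5},{"tx":-0.02,"ty":0,"tz":0,"wx":0,"wy":0,"wz":0,"gripper":-0.5}]'; python3 -c "
from jg import *;print(J())"
```

```text
clock: 10.33
eef_pos: [0.6072, -0.1881, 0.019]
tcp_rot: [-0.0, 0.094, 0.996, -0.0]
ft_force: [-0.3, 0.1, -1.1]
width: 0.0278
grip_force: 27.3
(array([18.2, -0.7, 19. ]), 'F', array([-0.4,  0.1, -1.1]), 10.33, 0.0278, 27.287922739997157)
```

```bash
python3 -m pendant '[{"tx":-0.01,"ty":0,"tz":0,"wx":0,"wy":0,"wz":0,"gripper":-0.5},{"tx":-0.02,"ty":0,"tz":0,"wx":0,"wy":0,"wz":0,"gripper":-0.5},{"tx":-0.02,"ty":0,"tz":0,"wx":0,"wy":0,"wz":0,"gripper":-0.5}]'; python3 -c "
from jg import *;print(J())"
python3 -m pendant '[{"tx":-0.007,"ty":0,"tz":0,"wx":0,"wy":0,"wz":0,"gripper":-0.5},{"tx":-0.014,"ty":0,"tz":0,"wx":0,"wy":0,"wz":0,"gripper":-0.5},{"tx":-0.014,"ty":0,"tz":0,"wx":0,"wy":0,"wz":0,"gripper":-0.5}]'; python3 -c "
from jg import *;print(J())"
```

```text
clock: 10.58
eef_pos: [0.6095, -0.1886, 0.0189]
tcp_rot: [-0.001, 0.094, 0.996, -0.0]
ft_force: [-3.9, 0.7, -0.9]
width: 0.0279
grip_force: 27.5
(array([20.5, -0.7, 18.9]), 'F', array([-4. , -0. , -0.9]), 10.58, 0.0279, 27.45448876368755)
clock: 10.83
eef_pos: [0.6121, -0.1891, 0.0189]
tcp_rot: [-0.0, 0.094, 0.996, -0.0]
ft_force: [-4.7, 0.8, -0.7]
width: 0.028
grip_force: 27.4
(array([23.1, -0.8, 18.9]), 'F', array([-4.8, -0.1, -0.7]), 10.83, 0.028, 27.357484459789703)
```

```bash
python3 -m pendant '[{"tx":-0.01,"ty":0,"tz":0,"wx":0,"wy":0,"wz":0,"gripper":-0.5},{"tx":-0.02,"ty":0,"tz":0,"wx":0,"wy":0,"wz":0,"gripper":-0.5},{"tx":-0.02,"ty":0,"tz":0,"wx":0,"wy":0,"wz":0,"gripper":-0.5}]'; python3 -c "
from jg import *;print(J())"
python3 -m pendant '[{"tx":-0.01,"ty":0,"tz":0,"wx":0,"wy":0,"wz":0,"gripper":-0.5},{"tx":-0.02,"ty":0,"tz":0,"wx":0,"wy":0,"wz":0,"gripper":-0.5},{"tx":-0.02,"ty":0,"tz":0,"wx":0,"wy":0,"wz":0,"gripper":-0.5}]'; python3 -c "
from jg import *;print(J())"
```

```text
clock: 11.08
eef_pos: [0.6154, -0.1897, 0.0189]
tcp_rot: [0.0, 0.094, 0.996, -0.0]
ft_force: [-3.3, 0.7, -2.5]
width: 0.0279
grip_force: 27.3
(array([26.5, -0.8, 18.9]), 'F', array([-3.3,  0. , -2.5]), 11.08, 0.0279, 27.26157186069031)
clock: 11.33
eef_pos: [0.6184, -0.1903, 0.019]
tcp_rot: [0.0, 0.094, 0.996, -0.0]
ft_force: [-3.4, 0.9, -2.5]
width: 0.0275
grip_force: 27.2
(array([29.6, -0.7, 19. ]), 'F', array([-3.5,  0.2, -2.5]), 11.33, 0.0275, 27.206075437770778)
```

```bash
python3 -m pendant '[{"tx":-0.015,"ty":0,"tz":0,"wx":0,"wy":0,"wz":0,"gripper":-0.5},{"tx":-0.03,"ty":0,"tz":0,"wx":0,"wy":0,"wz":0,"gripper":-0.5},{"tx":-0.045,"ty":0,"tz":0,"wx":0,"wy":0,"wz":0,"gripper":-0.5},{"tx":-0.06,"ty":0,"tz":0,"wx":0,"wy":0,"wz":0,"gripper":-0.5},{"tx":-0.075,"ty":0,"tz":0,"wx":0,"wy":0,"wz":0,"gripper":-0.5},{"tx":-0.09,"ty":0,"tz":0,"wx":0,"wy":0,"wz":0,"gripper":-0.5},{"tx":-0.105,"ty":0,"tz":0,"wx":0,"wy":0,"wz":0,"gripper":-0.5},{"tx":-0.12,"ty":0,"tz":0,"wx":0,"wy":0,"wz":0,"gripper":-0.5},{"tx":-0.135,"ty":0,"tz":0,"wx":0,"wy":0,"wz":0,"gripper":-0.5},{"tx":-0.145,"ty":0,"tz":0,"wx":0,"wy":0,"wz":0,"gripper":-0.5},{"tx":-0.145,"ty":0,"tz":0,"wx":0,"wy":0,"wz":0,"gripper":-0.5}]'; python3 -c "
from jg import *;print(J())"
python3 -m pendant '[{"tx":-0.01,"ty":0,"tz":0,"wx":0,"wy":0,"wz":0,"gripper":-0.5},{"tx":-0.02,"ty":0,"tz":0,"wx":0,"wy":0,"wz":0,"gripper":-0.5},{"tx":-0.02,"ty":0,"tz":0,"wx":0,"wy":0,"wz":0,"gripper":-0.5}]'; python3 -c "
from jg import *;print(J())"
```

```text
clock: 12.25
eef_pos: [0.64, -0.1944, 0.019]
tcp_rot: [0.0, 0.094, 0.996, -0.0]
ft_force: [-2.8, 0.4, -2.4]
width: 0.0281
grip_force: 27.1
(array([51.6, -0.7, 19. ]), 'F', array([-2.9, -0.1, -2.4]), 12.25, 0.0281, 27.095821065049677)
clock: 12.5
eef_pos: [0.6427, -0.1949, 0.0191]
tcp_rot: [0.0, 0.094, 0.996, -0.0]
ft_force: [-2.7, 0.5, -3.0]
width: 0.0279
grip_force: 27.1
(array([54.3, -0.7, 19.1]), 'F', array([-2.8, -0. , -3. ]), 12.5, 0.0279, 27.10764120951353)
```

```bash
python3 -m pendant '[{"tx":-0.01,"ty":0,"tz":0,"wx":0,"wy":0,"wz":0,"gripper":-0.5},{"tx":-0.01,"ty":0,"tz":0,"wx":0,"wy":0,"wz":0,"gripper":-0.5},{"tx":-0.01,"ty":0,"tz":0,"wx":0,"wy":0,"wz":0,"gripper":-0.5}]'; python3 -c "
from jg import *;print(J())"
```

```text
clock: 12.75
eef_pos: [0.6441, -0.1952, 0.0191]
tcp_rot: [0.0, 0.094, 0.996, -0.0]
ft_force: [-2.5, 0.6, -3.1]
width: 0.0278
grip_force: 27.1
(array([55.7, -0.8, 19.1]), 'F', array([-2.6,  0.1, -3.1]), 12.75, 0.0278, 27.113005391038314)
```

```bash
python3 -m pendant '[{"tx":-0.01,"ty":0,"tz":0,"wx":0,"wy":0,"wz":0,"gripper":-0.5},{"tx":-0.01,"ty":0,"tz":0,"wx":0,"wy":0,"wz":0,"gripper":-0.5},{"tx":-0.01,"ty":0,"tz":0,"wx":0,"wy":0,"wz":0,"gripper":-0.5}]'; python3 -c "
from jg import *;print(J())"
python3 -m pendant '[{"tx":-0.01,"ty":0,"tz":0,"wx":0,"wy":0,"wz":0,"gripper":-0.5},{"tx":-0.01,"ty":0,"tz":0,"wx":0,"wy":0,"wz":0,"gripper":-0.5},{"tx":-0.01,"ty":0,"tz":0,"wx":0,"wy":0,"wz":0,"gripper":-0.5}]'; python3 -c "
from jg import *;print(J())"
```

```text
clock: 13.0
eef_pos: [0.6455, -0.1954, 0.0191]
tcp_rot: [0.0, 0.094, 0.996, -0.0]
ft_force: [-2.8, 1.2, -2.8]
width: 0.0278
grip_force: 27.1
(array([57.2, -0.7, 19.1]), 'F', array([-3. ,  0.7, -2.8]), 13.0, 0.0278, 27.133470367516566)
clock: 13.25
eef_pos: [0.6457, -0.1955, 0.019]
tcp_rot: [-0.001, 0.094, 0.996, -0.0]
ft_force: [-7.6, 1.6, -0.4]
width: 0.028
grip_force: 27.5
(array([57.3, -0.8, 19. ]), 'F', array([-7.8,  0.2, -0.4]), 13.25, 0.028, 27.479413444161764)
```

```bash
python3 -m pendant '[{"tx":-0.01,"ty":0,"tz":0,"wx":0,"wy":0,"wz":0,"gripper":-0.5},{"tx":-0.01,"ty":0,"tz":0,"wx":0,"wy":0,"wz":0,"gripper":-0.5},{"tx":-0.01,"ty":0,"tz":0,"wx":0,"wy":0,"wz":0,"gripper":-0.5}]'; python3 -c "
from jg import *;print(J())"
python3 -m pendant '[{"tx":0,"ty":0,"tz":0,"wx":0,"wy":0,"wz":0,"gripper":0.2},{"tx":0,"ty":0,"tz":0,"wx":0,"wy":0,"wz":0,"gripper":0.2},{"tx":0,"ty":0,"tz":0,"wx":0,"wy":0,"wz":0,"gripper":0.2},{"tx":0,"ty":0,"tz":-0.2,"wx":0,"wy":0,"wz":0,"gripper":0.2},{"tx":0,"ty":0,"tz":-0.4,"wx":0,"wy":0,"wz":0,"gripper":0.2},{"tx":0.15,"ty":0.12,"tz":-0.4,"wx":0,"wy":0,"wz":0,"gripper":0.2},{"tx":0.3,"ty":0.25,"tz":-0.4,"wx":0,"wy":0,"wz":0,"gripper":0.2},{"tx":0.5,"ty":0.4,"tz":-0.4,"wx":0,"wy":0,"wz":0,"gripper":0.2},{"tx":0.7,"ty":0.53,"tz":-0.4,"wx":0,"wy":0,"wz":0,"gripper":0.2},{"tx":0.7,"ty":0.53,"tz":-0.4,"wx":0,"wy":0,"wz":0,"gripper":0.2},{"tx":0.7,"ty":0.53,"tz":-0.4,"wx":0,"wy":0,"wz":0,"gripper":0.2},{"tx":0.7,"ty":0.53,"tz":-0.4,"wx":0,"wy":0,"wz":0,"gripper":0.2}]' 25
python3 - <<'E'
from jg import *
print(J())
f,ok,jx,jy,z,_=look(); cv2.imwrite('pics/w5.png',f)
for L in (-80,0,80):
  s=ok&(abs(jy-L)<17)&(z>33)&(z<47)&(jx<95)&(jx>-100);print(L,s.sum(),np.percentile(jx[s],[.5,1,5]),np.median(jy[s]))
  k=s&(f.max(-1)<60)&(jx>20); print('collar',k.sum(),np.percentile(jx[k],[3,97]) if k.any() else 0)
b=ok&(z>53)&(z<63)&(jx>85)&(jx<135)&(abs(jy)<135);print('block',b.sum(),np.percentile(jx[b],[1,99]) if b.any() else 0)
E
```

```text
clock: 13.5
eef_pos: [0.6457, -0.1955, 0.0188]
tcp_rot: [-0.003, 0.094, 0.996, -0.0]
ft_force: [-11.0, 2.3, 3.6]
width: 0.0282
grip_force: 27.8
(array([57.3, -0.8, 18.8]), 'F', array([-11.2,   0.2,   3.6]), 13.5, 0.0282, 27.810530736096553)
clock: 14.5
eef_pos: [0.5616, -0.0983, 0.0796]
tcp_rot: [0.001, 0.094, 0.996, -0.0]
ft_force: [0.4, 0.1, -0.3]
width: 0.0517
grip_force: 0.0
(array([-43.4,  78.9,  79.6]), 'F', array([ 0.3,  0.2, -0.3]), 14.5, 0.0517, 0.0)
-80 1292 [20.68688914 20.83207413 21.50179903] -75.7701948823705
collar 68 [20.64024984 47.26215237]
0 244 [20.72322133 20.77397148 63.86394908] -5.683630060087324
collar 23 [20.64186765 94.69204687]
80 4242 [-80.77910246 -80.64611463 -78.03932018] 80.80002765312165
collar 121 [68.86667913 72.0089384 ]
block 0 0
```

```bash
python3 -m pendant '[{"tx":0.01,"ty":0.003,"tz":0.2,"wx":0,"wy":0,"wz":0,"gripper":0.2},{"tx":0.01,"ty":0.003,"tz":0.35,"wx":0,"wy":0,"wz":0,"gripper":0.2},{"tx":0.01,"ty":0.003,"tz":0.405,"wx":0,"wy":0,"wz":0,"gripper":0.2},{"tx":0.01,"ty":0.003,"tz":0.405,"wx":0,"wy":0,"wz":0,"gripper":0.2},{"tx":0.01,"ty":0.003,"tz":0.405,"wx":0,"wy":0,"wz":0,"gripper":-0.5},{"tx":0.01,"ty":0.003,"tz":0.405,"wx":0,"wy":0,"wz":0,"gripper":-0.5},{"tx":0.01,"ty":0.003,"tz":0.405,"wx":0,"wy":0,"wz":0,"gripper":-0.5},{"tx":0.01,"ty":0.003,"tz":0.405,"wx":0,"wy":0,"wz":0,"gripper":-0.5},{"tx":0.01,"ty":0.003,"tz":0.395,"wx":0,"wy":0,"wz":0,"gripper":-0.5},{"tx":0.01,"ty":0.003,"tz":0.395,"wx":0,"wy":0,"wz":0,"gripper":-0.5}]' 25; python3 -c "
from jg import *;print(J())"
python3 -m pendant '[{"tx":-0.05,"ty":0,"tz":0,"wx":0,"wy":0,"wz":0,"gripper":-0.5},{"tx":-0.1,"ty":0,"tz":0,"wx":0,"wy":0,"wz":0,"gripper":-0.5},{"tx":-0.15,"ty":0,"tz":0,"wx":0,"wy":0,"wz":0,"gripper":-0.5},{"tx":-0.2,"ty":0,"tz":0,"wx":0,"wy":0,"wz":0,"gripper":-0.5},{"tx":-0.25,"ty":0,"tz":0,"wx":0,"wy":0,"wz":0,"gripper":-0.5},{"tx":-0.3,"ty":0,"tz":0,"wx":0,"wy":0,"wz":0,"gripper":-0.5},{"tx":-0.34,"ty":0,"tz":0,"wx":0,"wy":0,"wz":0,"gripper":-0.5},{"tx":-0.36,"ty":0,"tz":0,"wx":0,"wy":0,"wz":0,"gripper":-0.5},{"tx":-0.38,"ty":0,"tz":0,"wx":0,"wy":0,"wz":0,"gripper":-0.5},{"tx":-0.38,"ty":0,"tz":0,"wx":0,"wy":0,"wz":0,"gripper":-0.5}]'; python3 -c "
from jg import *;print(J())"
```

```text
clock: 15.38
eef_pos: [0.5588, -0.0977, 0.0204]
tcp_rot: [0.0, 0.094, 0.996, -0.0]
ft_force: [0.4, 0.3, -2.1]
width: 0.0283
grip_force: 27.0
(array([-46.4,  79. ,  20.4]), 'F', array([ 0.3,  0.4, -2.1]), 15.38, 0.0283, 27.049177147773662)
clock: 16.22
eef_pos: [0.6151, -0.1083, 0.0197]
tcp_rot: [0.0, 0.094, 0.996, -0.0]
ft_force: [-0.2, 0.8, -2.2]
width: 0.0281
grip_force: 27.1
(array([10.9, 79.2, 19.7]), 'F', array([-0.3,  0.8, -2.2]), 16.22, 0.0281, 27.05456555451974)
```

```bash
python3 -m pendant '[{"tx":-0.015,"ty":0,"tz":0,"wx":0,"wy":0,"wz":0,"gripper":-0.5},{"tx":-0.03,"ty":0,"tz":0,"wx":0,"wy":0,"wz":0,"gripper":-0.5},{"tx":-0.04,"ty":0,"tz":0,"wx":0,"wy":0,"wz":0,"gripper":-0.5},{"tx":-0.04,"ty":0,"tz":0,"wx":0,"wy":0,"wz":0,"gripper":-0.5}]'; python3 -c "
from jg import *;print(J())"
python3 -m pendant '[{"tx":-0.01,"ty":0,"tz":0,"wx":0,"wy":0,"wz":0,"gripper":-0.5},{"tx":-0.02,"ty":0,"tz":0,"wx":0,"wy":0,"wz":0,"gripper":-0.5},{"tx":-0.02,"ty":0,"tz":0,"wx":0,"wy":0,"wz":0,"gripper":-0.5}]'; python3 -c "
from jg import *;print(J())"
```

```text
clock: 16.55
eef_pos: [0.6209, -0.1093, 0.0198]
tcp_rot: [0.0, 0.094, 0.996, -0.0]
ft_force: [0.1, -0.3, -1.3]
width: 0.0278
grip_force: 27.1
(array([16.8, 79.3, 19.8]), 'F', array([ 0.2, -0.3, -1.3]), 16.55, 0.0278, 27.054592213698925)
clock: 16.8
eef_pos: [0.6238, -0.1099, 0.0198]
tcp_rot: [0.0, 0.094, 0.996, -0.0]
ft_force: [-0.4, 0.2, -1.6]
width: 0.028
grip_force: 27.1
(array([19.8, 79.2, 19.8]), 'F', array([-0.4,  0.1, -1.6]), 16.8, 0.028, 27.054357058989353)
```

```bash
python3 -m pendant '[{"tx":-0.01,"ty":0,"tz":0,"wx":0,"wy":0,"wz":0,"gripper":-0.5},{"tx":-0.01,"ty":0,"tz":0,"wx":0,"wy":0,"wz":0,"gripper":-0.5},{"tx":-0.01,"ty":0,"tz":0,"wx":0,"wy":0,"wz":0,"gripper":-0.5}]'; python3 -c "
from jg import *;print(J())"
```

```text
clock: 17.05
eef_pos: [0.625, -0.1101, 0.0198]
tcp_rot: [0.0, 0.094, 0.996, -0.0]
ft_force: [-0.2, -0.3, -1.3]
width: 0.028
grip_force: 27.1
(array([21. , 79.2, 19.8]), 'F', array([-0.1, -0.3, -1.3]), 17.05, 0.028, 27.05449162767536)
```

```bash
python3 -m pendant '[{"tx":-0.01,"ty":0,"tz":0,"wx":0,"wy":0,"wz":0,"gripper":-0.5},{"tx":-0.01,"ty":0,"tz":0,"wx":0,"wy":0,"wz":0,"gripper":-0.5},{"tx":-0.01,"ty":0,"tz":0,"wx":0,"wy":0,"wz":0,"gripper":-0.5}]'; python3 -c "
from jg import *;print(J())"
python3 -m pendant '[{"tx":-0.01,"ty":0,"tz":0,"wx":0,"wy":0,"wz":0,"gripper":-0.5},{"tx":-0.01,"ty":0,"tz":0,"wx":0,"wy":0,"wz":0,"gripper":-0.5},{"tx":-0.01,"ty":0,"tz":0,"wx":0,"wy":0,"wz":0,"gripper":-0.5}]'; python3 -c "
from jg import *;print(J())"
```

```text
clock: 17.3
eef_pos: [0.6254, -0.1102, 0.0196]
tcp_rot: [-0.001, 0.094, 0.996, -0.0]
ft_force: [-3.7, 1.1, 1.5]
width: 0.0279
grip_force: 27.3
(array([21.5, 79.2, 19.6]), 'F', array([-3.8,  0.4,  1.5]), 17.3, 0.0279, 27.259449773088136)
clock: 17.55
eef_pos: [0.6256, -0.1103, 0.0195]
tcp_rot: [-0.002, 0.094, 0.996, -0.0]
ft_force: [-8.3, 1.5, 2.5]
width: 0.0277
grip_force: 27.6
(array([21.6, 79.2, 19.5]), 'F', array([-8.5, -0. ,  2.5]), 17.55, 0.0277, 27.61770758823502)
```

It stops at 21.6 mm with force rising. The collar is still about 10 mm ahead, so this is the jamming slide. I'll draw it back, lift it, and locate the tray and bottle.

```bash
python3 -m pendant '[{"tx":0.02,"ty":0,"tz":0,"wx":0,"wy":0,"wz":0,"gripper":-0.5},{"tx":0.07,"ty":0,"tz":0,"wx":0,"wy":0,"wz":0,"gripper":-0.5},{"tx":0.13,"ty":0,"tz":0,"wx":0,"wy":0,"wz":0,"gripper":-0.5},{"tx":0.2,"ty":0,"tz":0,"wx":0,"wy":0,"wz":0,"gripper":-0.5},{"tx":0.27,"ty":0,"tz":0,"wx":0,"wy":0,"wz":0,"gripper":-0.5},{"tx":0.33,"ty":0,"tz":0,"wx":0,"wy":0,"wz":0,"gripper":-0.5},{"tx":0.33,"ty":0,"tz":0,"wx":0,"wy":0,"wz":0,"gripper":-0.5},{"tx":0.33,"ty":0,"tz":-0.1,"wx":0,"wy":0,"wz":0,"gripper":-0.5},{"tx":0.33,"ty":0,"tz":-0.25,"wx":0,"wy":0,"wz":0,"gripper":-0.5},{"tx":0.33,"ty":0,"tz":-0.4,"wx":0,"wy":0,"wz":0,"gripper":-0.5},{"tx":0.33,"ty":0,"tz":-0.5,"wx":0,"wy":0,"wz":0,"gripper":-0.5},{"tx":0.33,"ty":0,"tz":-0.5,"wx":0,"wy":0,"wz":0,"gripper":-0.5},{"tx":0.33,"ty":0,"tz":-0.5,"wx":0,"wy":0,"wz":0,"gripper":-0.5}]' 40
python3 - <<'E'
from jg import *
print(J())
D=np.load('side.npz'); p=pts({'z_map':D['z']},D['K'],D['C']); print('bottle',p[305:320,278:287].reshape(-1,3).mean(0), p[293,281])
f,ok,jx,jy,z,(K,C)=look('scene')
cv2.imwrite('pics/s3.png',cv2.resize(f[150:310,200:420],None,fx=3.5,fy=3.5,interpolation=cv2.INTER_CUBIC))
for nm in ('scene','side'):
    D=np.load(nm+'.npz'); p=pts({'z_map':D['z']},D['K'],D['C']); t=(D['z']>0)&(abs(p[...,0]-.57)<.115)&(abs(p[...,1]-.15)<.105)&(p[...,2]>.028)&(p[...,2]<.039)
    print(nm,t.sum(),cv2.minAreaRect(p[t][:,:2].astype(np.float32)*1000))
    t=(D['z']>0)&(abs(p[...,0]-.57)<.115)&(abs(p[...,1]-.15)<.105)&(p[...,2]>.003)&(p[...,2]<.01); print(np.median(p[t],axis=0))
E
```

```text
clock: 18.63
eef_pos: [0.5799, -0.1016, 0.0954]
tcp_rot: [0.001, 0.094, 0.996, -0.0]
ft_force: [-0.4, 0.1, -1.6]
width: 0.0279
grip_force: 44.8
(array([-24.9,  79.2,  95.4]), 'F', array([-0.4,  0.1, -1.6]), 18.63, 0.0279, 44.755697373475414)
bottle [0.41786016 0.41802802 0.06015447] [0.42622581 0.40595743 0.11519906]
scene 441 ((569.419189453125, 150.96664428710938), (146.88232421875, 177.18295288085938), 81.5970230102539)
[0.56237367 0.16268221 0.00586872]
side 458 ((569.48388671875, 154.44256591796875), (143.01425170898438, 175.20970153808594), 80.31364440917969)
[0.56897961 0.1484148  0.00630149]
```

View pics/s3.png

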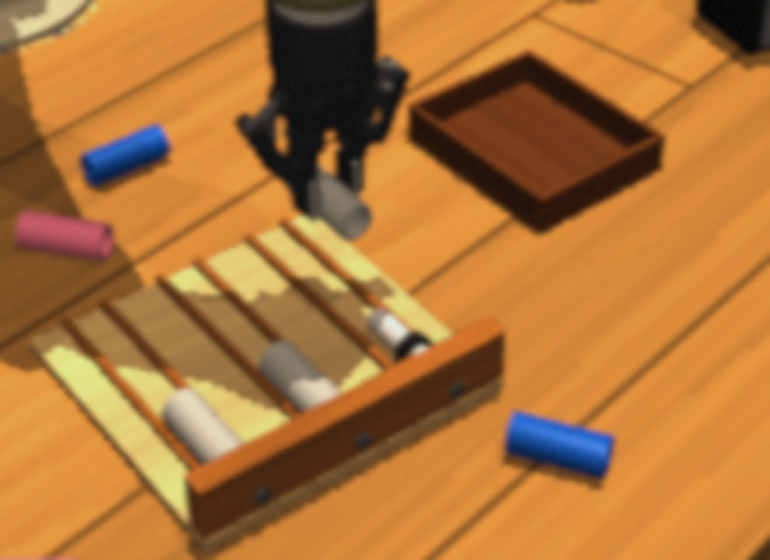

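The crop shows the two fitting slides home at (205,425) and (300,375), and the third hanging level in the gripper at (340,205). The tray, at (540,140), is empty.

```bash
python3 -m pendant '[{"tx":0.06,"ty":0.2,"tz":0,"wx":0,"wy":0,"wz":0,"gripper":-0.5},{"tx":0.12,"ty":0.4,"tz":0,"wx":0,"wy":0,"wz":0,"gripper":-0.5},{"tx":0.18,"ty":0.6,"tz":0,"wx":0,"wy":0,"wz":0,"gripper":-0.5},{"tx":0.25,"ty":0.8,"tz":0,"wx":0,"wy":0,"wz":0,"gripper":-0.5},{"tx":0.3,"ty":1,"tz":0,"wx":0,"wy":0,"wz":0,"gripper":-0.5}]' 40; python3 -m pendant '[{"tx":0.04,"ty":0.2,"tz":0,"wx":0,"wy":0,"wz":0,"gripper":-0.5},{"tx":0.08,"ty":0.4,"tz":0,"wx":0,"wy":0,"wz":0,"gripper":-0.5},{"tx":0.086,"ty":0.55,"tz":0,"wx":0,"wy":0,"wz":0,"gripper":-0.5},{"tx":0.086,"ty":0.65,"tz":0,"wx":0,"wy":0,"wz":0,"gripper":-0.5},{"tx":0.086,"ty":0.65,"tz":0.1,"wx":0,"wy":0,"wz":0,"gripper":-0.5},{"tx":0.086,"ty":0.65,"tz":0.2,"wx":0,"wy":0,"wz":0,"gripper":-0.5},{"tx":0.086,"ty":0.65,"tz":0.2,"wx":0,"wy":0,"wz":0,"gripper":-0.5}]'
python3 - <<'E'
from jg import *
print(J())
f,ok,jx,jy,z,_=look(); cv2.imwrite('pics/w6.png',f)
E
```

```text
clock: 19.1
eef_pos: [0.5617, 0.0557, 0.0932]
tcp_rot: [-0.001, 0.094, 0.996, -0.0]
ft_force: [0.0, 0.6, -1.5]
width: 0.0276
grip_force: 44.7
clock: 19.68
eef_pos: [0.5672, 0.1518, 0.0616]
tcp_rot: [-0.002, 0.094, 0.996, -0.001]
ft_force: [-0.6, -0.1, -1.9]
width: 0.0278
grip_force: 44.7
(array([-84.8, 325.7,  61.6]), 'F', array([-0.6, -0.2, -1.9]), 19.68, 0.0278, 44.67759487219155)
```

View pics/w6.png

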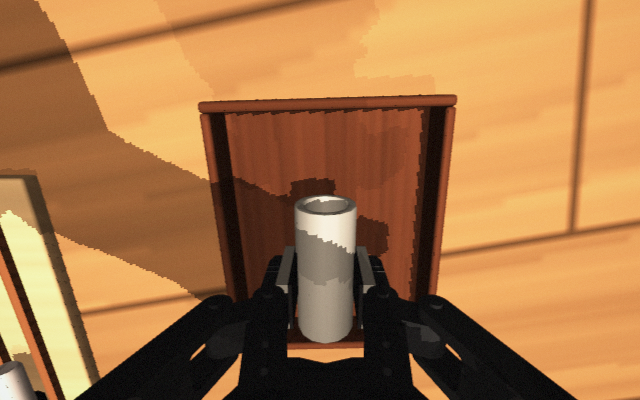

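The slide, at (326,265), is over the middle of the tray floor, which spans columns 225 to 430. Lowering.

```bash
python3 -m pendant '[{"tx":0,"ty":0,"tz":0.1,"wx":0,"wy":0,"wz":0,"gripper":-0.5},{"tx":0,"ty":0,"tz":0.2,"wx":0,"wy":0,"wz":0,"gripper":-0.5},{"tx":0,"ty":0,"tz":0.26,"wx":0,"wy":0,"wz":0,"gripper":-0.5},{"tx":0,"ty":0,"tz":0.29,"wx":0,"wy":0,"wz":0,"gripper":-0.5},{"tx":0,"ty":0,"tz":0.3,"wx":0,"wy":0,"wz":0,"gripper":-0.5},{"tx":0,"ty":0,"tz":0.3,"wx":0,"wy":0,"wz":0,"gripper":-0.5},{"tx":0,"ty":0,"tz":0.3,"wx":0,"wy":0,"wz":0,"gripper":-0.5}]'; python3 -c "
from jg import *;print(J())"
python3 -m pendant '[{"tx":0,"ty":0,"tz":0.005,"wx":0,"wy":0,"wz":0,"gripper":-0.5},{"tx":0,"ty":0,"tz":0.01,"wx":0,"wy":0,"wz":0,"gripper":-0.5},{"tx":0,"ty":0,"tz":0.01,"wx":0,"wy":0,"wz":0,"gripper":-0.5},{"tx":0,"ty":0,"tz":0.01,"wx":0,"wy":0,"wz":0,"gripper":-0.5}]'; python3 -c "
from jg import *;print(J())"
```

```text
clock: 20.32
eef_pos: [0.5691, 0.1525, 0.0203]
tcp_rot: [0.0, 0.094, 0.996, 0.0]
ft_force: [0.7, -0.5, -1.5]
width: 0.0275
grip_force: 44.7
(array([-83.1, 326.8,  20.3]), 'F', array([ 0.7, -0.4, -1.5]), 20.32, 0.0275, 44.69729131786153)
clock: 20.65
eef_pos: [0.5689, 0.1526, 0.0185]
tcp_rot: [0.0, 0.094, 0.996, 0.0]
ft_force: [0.1, -0.0, -2.2]
width: 0.0276
grip_force: 44.7
(array([-83.4, 326.8,  18.5]), 'F', array([ 0.1,  0. , -2.2]), 20.65, 0.0276, 44.69747259572614)
```

```bash
python3 -m pendant '[{"tx":0,"ty":0,"tz":0.01,"wx":0,"wy":0,"wz":0,"gripper":-0.5},{"tx":0,"ty":0,"tz":0.02,"wx":0,"wy":0,"wz":0,"gripper":-0.5},{"tx":0,"ty":0,"tz":0.02,"wx":0,"wy":0,"wz":0,"gripper":-0.5},{"tx":0,"ty":0,"tz":0.02,"wx":0,"wy":0,"wz":0,"gripper":-0.5}]'; python3 -c "
from jg import *;print(J())"
python3 -m pendant '[{"tx":0,"ty":0,"tz":0.007,"wx":0,"wy":0,"wz":0,"gripper":-0.5},{"tx":0,"ty":0,"tz":0.007,"wx":0,"wy":0,"wz":0,"gripper":-0.5},{"tx":0,"ty":0,"tz":0.007,"wx":0,"wy":0,"wz":0,"gripper":-0.5}]'; python3 -c "
from jg import *;print(J())"
```

```text
clock: 20.98
eef_pos: [0.5687, 0.1525, 0.0151]
tcp_rot: [-0.0, 0.094, 0.996, -0.0]
ft_force: [0.1, 0.2, -1.8]
width: 0.0275
grip_force: 44.7
(array([-83.5, 326.7,  15.1]), 'F', array([ 0.1,  0.2, -1.8]), 20.98, 0.0275, 44.69662656309083)
clock: 21.23
eef_pos: [0.5687, 0.1526, 0.0142]
tcp_rot: [-0.0, 0.094, 0.996, -0.0]
ft_force: [-0.1, -0.8, -1.9]
width: 0.0274
grip_force: 44.7
(array([-83.5, 326.7,  14.2]), 'F', array([ 0. , -0.8, -1.9]), 21.23, 0.0274, 44.69751286727842)
```

```bash
python3 -m pendant '[{"tx":0,"ty":0,"tz":0.007,"wx":0,"wy":0,"wz":0,"gripper":-0.5},{"tx":0,"ty":0,"tz":0.007,"wx":0,"wy":0,"wz":0,"gripper":-0.5},{"tx":0,"ty":0,"tz":0.007,"wx":0,"wy":0,"wz":0,"gripper":-0.5}]'; python3 -c "
from jg import *;print(J())"
python3 -m pendant '[{"tx":0,"ty":0,"tz":0.007,"wx":0,"wy":0,"wz":0,"gripper":-0.5},{"tx":0,"ty":0,"tz":0.007,"wx":0,"wy":0,"wz":0,"gripper":-0.5},{"tx":0,"ty":0,"tz":0.007,"wx":0,"wy":0,"wz":0,"gripper":-0.5}]'; python3 -c "
from jg import *;print(J())"
```

```text
clock: 21.48
eef_pos: [0.5688, 0.1526, 0.0132]
tcp_rot: [0.0, 0.094, 0.996, 0.0]
ft_force: [-0.6, -0.3, -0.2]
width: 0.0277
grip_force: 44.9
(array([-83.4, 326.8,  13.2]), 'F', array([-0.5, -0.4, -0.2]), 21.48, 0.0277, 44.8834842100041)
clock: 21.73
eef_pos: [0.5688, 0.1526, 0.0132]
tcp_rot: [0.0, 0.094, 0.996, 0.0]
ft_force: [-3.0, -1.2, 12.5]
width: 0.0275
grip_force: 46.4
(array([-83.4, 326.8,  13.2]), 'F', array([-2.7, -1.8, 12.5]), 21.73, 0.0275, 46.40135408495553)
```

```bash
python3 -m pendant '[{"tx":0,"ty":0,"tz":-0.006,"wx":0,"wy":0,"wz":0,"gripper":-0.5},{"tx":0,"ty":0,"tz":-0.006,"wx":0,"wy":0,"wz":0,"gripper":-0.3},{"tx":0,"ty":0,"tz":-0.006,"wx":0,"wy":0,"wz":0,"gripper":0},{"tx":0,"ty":0,"tz":-0.006,"wx":0,"wy":0,"wz":0,"gripper":0.2},{"tx":0,"ty":0,"tz":-0.006,"wx":0,"wy":0,"wz":0,"gripper":0.2},{"tx":0,"ty":0,"tz":-0.006,"wx":0,"wy":0,"wz":0,"gripper":0.2},{"tx":0,"ty":0,"tz":-0.2,"wx":0,"wy":0,"wz":0,"gripper":0.2},{"tx":0,"ty":0,"tz":-0.4,"wx":0,"wy":0,"wz":0,"gripper":0.2},{"tx":0,"ty":0,"tz":-0.65,"wx":0,"wy":0,"wz":0,"gripper":0.2},{"tx":0.2,"ty":0,"tz":-0.9,"wx":0,"wy":0,"wz":0,"gripper":0.2},{"tx":0.4,"ty":0,"tz":-1,"wx":0,"wy":0,"wz":0,"gripper":0.2},{"tx":0.4,"ty":0,"tz":-1,"wx":0,"wy":0,"wz":0,"gripper":0.2},{"tx":0.4,"ty":0,"tz":-1,"wx":0,"wy":0,"wz":0,"gripper":0.2},{"tx":0.4,"ty":0,"tz":-1,"wx":0,"wy":0,"wz":0,"gripper":0.2}]' 25
python3 - <<'E'
from jg import *
print(J())
f,ok,jx,jy,z,_=look()
f2,*_=look('scene')
a=cv2.resize(f,(480,300)); b=cv2.resize(f2[145:310,200:420],None,fx=2,fy=1.82,interpolation=cv2.INTER_CUBIC)
b=cv2.resize(b,(310,300)); cv2.imwrite('pics/end.png',np.hstack([a,b]))
s=ok&(abs(jx+83)<80)&(abs(jy-327)<50)&(z>25)&(z<50)&(f.max(-1)>60); print(s.sum(),np.percentile(z[s],[50,97]),np.percentile(jx[s],[2,98]))
E
```

```text
clock: 22.9
eef_pos: [0.5103, 0.1637, 0.1622]
tcp_rot: [0.0, 0.094, 0.996, 0.0]
ft_force: [0.6, -0.8, -0.7]
width: 0.051
grip_force: 0.0
(array([-143. ,  326.7,  162.2]), 'F', array([ 0.7, -0.7, -0.7]), 22.9, 0.051, 0.0)
1824 [32.38536765 34.56428908] [-162.42630753   -4.02280991]
```

View pics/end.png

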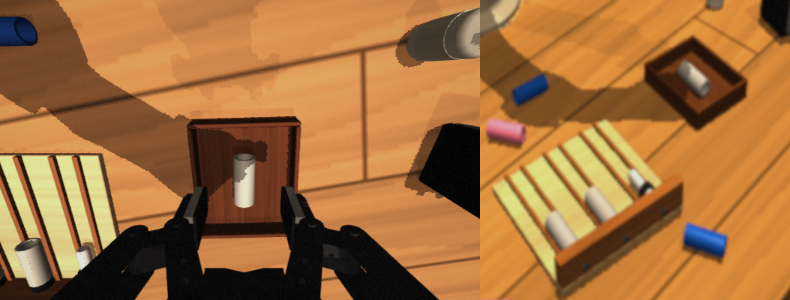

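The slide lies flat on the tray floor at (243,180). Both fitting slides are home, the gripper is clear, and the bottle and amp are still standing.

```bash
python3 -c "
from bench import env;print(env.job_done())"
```

```text
the job is handed in; nothing more can be done
None
```

The right and middle slides are fully home with their collars against the block; the left one jammed and now lies flat on the reject tray floor, and I handed the job in at about 23 s (no verdict was returned).

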